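# Index the stop three clicks and seat the timber

### The arm

A 6-joint arm with a two-finger parallel gripper is mounted at the origin on a cart in front of the work surface, level with it; the furniture and walls round the work are solid. World frame = base frame: x ahead of the robot, y to its left, z up, the work surface at z = 0. Lengths are in m, angles in rad, forces in N, time in s.
With the tool pointing down it reaches from about 0.3 to 0.825 m from the base axis. Payload 5.4 kg.
Tool frame: the origin (TCP) lies at the very end of the fingers, on their centre line; the grasp point (between the pads) lies 19 mm behind it; z points along the fingers, y is the line along which they close (so a half turn about z gives the same grasp; the last joint's range is limited). The gripper opens to 92 mm and grips with 3 to 60 N. Pads are 20 mm wide; open, the fingers measure 128 mm over their backs; the gripper's body (75 mm by 189 mm) begins 69 mm behind the grasp point.
Start: joints at [-1.408, 0.158, 1.597, -0, 1.386, -0.21], TCP at [0.209, -0.535, 0.181] pointing down, gripper open.
Joint ranges: [-2.91, 2.91], [-0.94, 2.29], [0.18, 2.7], [-1.29, 4.43], [0.17, 2.64], [-3, 3]. Speed limits (rad/s): [2.57, 2.57, 3.14, 3.14, 3.14, 3.14].

### API

Orientations are given as a rotation vector (axis times angle).
In Python, from workcell import bot gives the robot as it stands. Calls block until the motion is done:
- bot.goto(position, orientation): joint-space move of the TCP to a pose.
- bot.line_to(position, rot=None, max_speed=0.15): straight line of the TCP; rot=None keeps the orientation; max_speed is the mean speed in m/s.
- bot.set_joints(angles): joint-space move.
- bot.set_gripper(opening, newtons=None): opening from 0.0 (shut) to 1.0 (fully open); newtons is the grip in N (None keeps the last); returns when the fingers have stopped.
- bot.hold(seconds).
- bot.inverse_kinematics(position, orientation): joint angles nearest the present ones, or None.
- bot.read_camera(name): name is "side" or "top"; returns a dict with "pixels" (420x560x3 uint8, blue, green, red), "fx", "fy", "cx", "cy" (pixels), "R" (3x3) and "t" (3): a world point X has camera coordinates R X + t. Camera axes: x right, y down, z forward; pixel columns grow to the right and rows downward; lengths in m; the calibration is good to about 2 mm. A picture is of the moment at which its call begins. There is no depth.
A pose or a line that the arm cannot do raises bot.MotionError and nothing moves.
- bot.job_done(): hands the job in, once; it reports no verdict.
Readings, each from a call of its own:
- bot.current_clock(): time.
- bot.current_joints(): joint angles.
- bot.current_joint_vel(): joint speeds.
- bot.current_effort(): joint torques, N m.
- bot.current_ee_pos(): TCP position.
- bot.current_tool_rot(): TCP orientation.
- bot.current_contact_force(): force on the tool from outside, world axes, zero at the start.
- bot.current_ft_torque(): the same for the moment, N m.
- bot.current_opening(): opening from 0.0 (shut) to 1.0 (fully open).
Only numpy, scipy, OpenCV 4.12 (cv2) and the standard library are available. Lean on these libraries where they do the work, as an engineer would, in place of code of your own. Each camera call takes 0.05 s, during which the arm holds its last target. There are 200 camera calls.

### The job

On the stop jig, click the orange thumb lever three notches onward (the way that pushes the steel stop out of the green housing), one notch at a time, letting it settle in every notch and never going past the third. Then lay the loose timber piece flat along the low aluminium fence and slide it home: its long side flat on the fence, its end pressed gently but firmly up to the stop, not so hard that the stop is forced, and leave it there. Move the stop only by its lever and leave the other things on the bench alone.

Things in the scene. Friction and masses are not known exactly. Their poses are not given: they have to be found in the camera images.
- stop_jig: Indexed stop jig fixed to the bench: plywood board 140 (x) x 330 (y) x 12 mm, z up; origin at the centre of its underside, at bench height. The timber first lies loose on the board near its -y end; the green housing stands at its +y end.
- fence_face (a point): Top edge of the fence's working face, mid-length, 20 mm above the bench; axes as the jig. The face looks to the jig's -x and runs 105 mm to either side along y (jig x = 45, y = -160 to 50 mm). The aluminium fence stands only 8 mm above the board. Timber lying home has its centre line 17.5 mm to -x of this point.
- housing_top (a point): Centre of the green housing's top, 50 mm above the bench (jig x = 4, y = 117 mm); axes as the jig. The housing measures 126 (x) x 95 (y) mm.
- index_lever: Thumb lever on the housing, turns about a vertical axis (jig x = 42, y = 117 mm); origin on it, 50 mm above the bench. 7 notches 8 degrees apart, a black dot each; the middle one points the tab to the jig's -x. It starts in one of the first three (tab to the jig's +y). Onward = tab towards the jig's -y; the stop comes out 6 mm a click.
- lever_tab (a point): Top centre of the orange tab, 60 mm from the lever's axis: 14 (along lever) x 10 (along path) x 30 mm tall, from 54 to 84 mm above the bench. 8.4 mm of path a click: resistance peaks (10 to 16 N) at a quarter of it, is nil at half way, then the lever snaps into the next notch and stays.
- stop: Steel stop foot 30 x 8 x 22 mm on a 10 mm rod; origin in the middle of its working face, which looks to the jig's -y, 28 mm above the bench. Backed by the click spring: yields about 0.6 mm at 10 N, is forced out of its notch at about 17 N; 4 to 10 N seats the timber, 15 N is too hard.
- stop_face (a point): Middle of the stop's working face; axes as the jig. Jig x = 27.5 mm, y = 58 mm with the lever in its first notch, 6 mm less with each click.
- workpiece: Loose timber piece of light wood, 35 (x) x 90 (y) x 30 mm (z); under 0.2 kg; origin at the centre of its underside. Home, its centre is 45 mm from the stop's face.
- dust_brush: Bench brush, 32 x 265 x 37 mm, bystander.
- masking_tape: Roll of masking tape, 104 x 102 x 25 mm, bystander.
- hex_key_set: Folding hex key set, 32 x 100 x 26 mm, bystander near the robot.
- offcut_b: Dark wood offcut, 35 x 155 x 22 mm, bystander.
There are look-alikes about, which are no part of the job. Leave any black look-alike of the workpiece alone.

How it is judged:
By the outcome, as a careful person would: the job done as asked, in the order asked, and still so for the second after the job is handed in, with the robot touching nothing.
It also fails if it takes over 67 s, if anything falls off the work surface, if the arm or the gripper's body presses on something with over 40 N, if the wrist force passes 120 N, or if a joint passes its speed limit or range.

## Working session

There is one attempt and no reset: what is moved stays moved. The work goes in short steps, each a Python script; the robot and the scene stay as the last script left them, time stands still between calls to the robot, and variables do not carry over. Pictures are saved under pics/ and viewed, on a budget of 10 in all, crops included, one or two more only if the job needs it, and the job is handed in when it is done.

```bash
ls; mkdir -p pics; python3 - <<'E'
from workcell import bot
import cv2,numpy as np
for n in("top","side"):
    c=bot.read_camera(n);cv2.imwrite(f"pics/{n}0.png",c["pixels"]);print(n,c["fx"],c["fy"],c["cx"],c["cy"],np.round(c["R"],3).tolist(),np.round(c["t"],3))
print(bot.current_clock(),bot.current_tool_rot(),bot.current_contact_force(),bot.current_opening())
E
```

```text
pics
top 498.94947885888797 498.94947885888797 265.62588852320204 207.59277937336455 [[-0.011, -1.0, -0.011], [-0.983, 0.013, -0.186], [0.186, 0.008, -0.983]] [-0.047  0.587  1.173]
side 406.10285899434416 406.10285899434416 279.12450967200715 206.62063537029408 [[0.996, -0.092, -0.007], [-0.05, -0.471, -0.881], [0.077, 0.877, -0.474]] [-0.574  0.07   1.097]
0.1 [-3.08549271e+00 -5.81879395e-01 -4.18614020e-05] [0.16123674 0.27646691 0.24526964] 1.0023471475422578
```

View pics/top0.png

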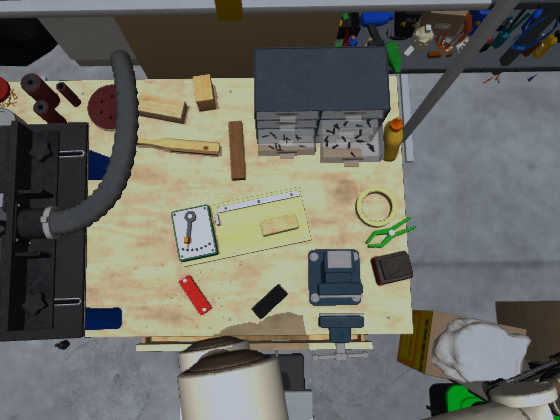

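View pics/side0.png

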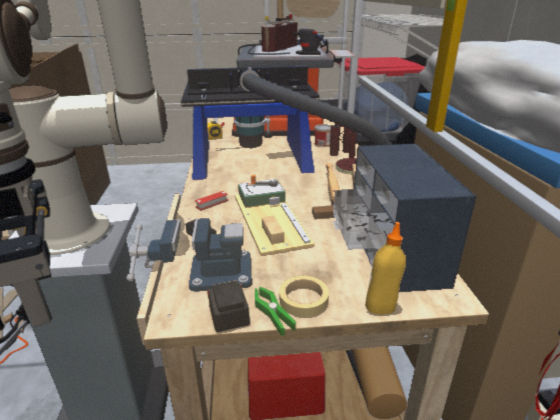

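The top view shows the jig: green/white housing at (193,233), fence at (258,203), light timber at (279,226) on the board, and orange tab at about (186,240). Workpiece candidates are the light piece on the board at (279,226), the black one at (269,302), the dark offcut at (237,150), and light blocks at (204,92) and (162,108). Only the piece on the board fits the description. I'll confirm it in an enlarged crop.

```bash
python3 - <<'E'
import cv2,numpy as np
a=cv2.imread("pics/top0.png")[180:270,160:320]
cv2.imwrite("pics/crop0.png",cv2.resize(a,None,fx=5,fy=5,interpolation=cv2.INTER_CUBIC))
E
```

```text
(no output)
```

View pics/crop0.png

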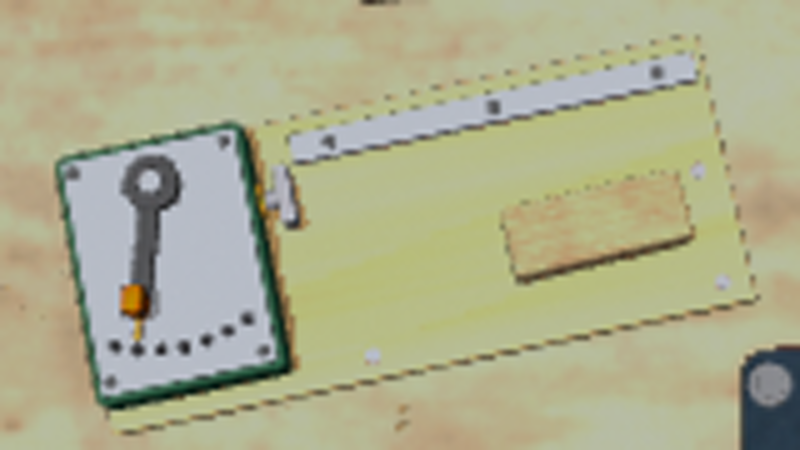

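The crop confirms it. The piece at about crop (597,225) is the light timber loose on the board's -y end. The lever pointer (138,330) is on the second dot from the +y end, so the target is the fifth dot. Next I fit the jig pose from the marked corners and cross-check with the orange tab in both views.

```bash
cat > h.py <<'E'
import numpy as np,cv2
from scipy.spatial.transform import Rotation as Ro
from scipy.optimize import least_squares
def ray(c,u,v):
    d=c["R"].T@np.array([(u-c["cx"])/c["fx"],(v-c["cy"])/c["fy"],1]);return -c["R"].T@c["t"],d
def onz(c,u,v,z):
    o,d=ray(c,u,v);return (o+d*(z-o[2])/d[2])[:2]
def proj(c,X):
    p=c["R"]@X+c["t"];return np.array([c["fx"]*p[0]/p[2]+c["cx"],c["fy"]*p[1]/p[2]+c["cy"]])
def tri(c1,p1,c2,p2):
    o1,d1=ray(c1,*p1);o2,d2=ray(c2,*p2)
    s=np.linalg.lstsq(np.c_[d1,-d2],o2-o1,rcond=None)[0];a=o1+s[0]*d1;b=o2+s[1]*d2
    return (a+b)/2,np.linalg.norm(a-b)
def blob(img,lo,hi,roi):
    x0,y0,x1,y1=roi;m=cv2.inRange(cv2.cvtColor(img[y0:y1,x0:x1],cv2.COLOR_BGR2HSV),lo,hi)
    n,_,st,ce=cv2.connectedComponentsWithStats(m);i=1+np.argmax(st[1:,4]);return ce[i]+[x0,y0],st[i]
E
python3 - <<'E'
from h import *
from workcell import bot
T=bot.read_camera("top");S=bot.read_camera("side")
o=lambda x,y:((x+.5)/5-.5+160,(y+.5)/5-.5+180)
P=[((60,160),67,164.5,50),((238,124),67,69.5,50),((290,364),-59,69.5,50),((103,404),-59,164.5,50),
((700,37),70,-165,12),((757,297),-70,-165,12),((122,432),-70,165,12),((298,163),45,50,20),((697,82),45,-160,20)]
W=np.array([onz(T,*o(*p[0]),p[3]/1e3) for p in P]);J=np.array([p[1:3] for p in P])/1e3
def f(q):
    c,s=np.cos(q[2]),np.sin(q[2]);return W-(J@np.array([[c,s],[-s,c]])+q[:2])
r=least_squares(lambda q:f(q).ravel(),[.5,0,0],loss='soft_l1',f_scale=.001)
q=r.x;print("jig",q,np.degrees(q[2]));print(np.round(f(q)*1e3,1).tolist())
R=lambda x,y:q[:2]+np.array([[np.cos(q[2]),-np.sin(q[2])],[np.sin(q[2]),np.cos(q[2])]])@[x,y]
ax=R(.042,.117);print("axis",ax,"hub",onz(T,*o(150,182),.056))
for k in range(3):
    a=np.radians((3-k)*8);t=np.array([*R(.042-.06*np.cos(a),.117+.06*np.sin(a)),.069]);print(k,t,proj(T,t),proj(S,t))
bt,st=blob(T["pixels"],(5,150,90),(22,255,255),(170,225,205,250));bs,ss=blob(S["pixels"],(5,150,90),(22,255,255),(235,165,275,195))
print(bt,st,bs,ss,tri(T,bt,S,bs))
tc=[onz(T,*o(*p),.042) for p in((502,212),(680,170),(693,235),(517,276))];print("timber",np.round(tc,4).tolist(),np.mean(tc,0), "jig",np.mean(tc,0)-q[:2])
E
```

```text
jig [0.54766651 0.00614333 0.19523065] 11.185892356002691
[[-1.5, -2.6], [-3.0, 2.7], [1.3, 0.5], [1.5, -2.0], [-1.6, 0.1], [1.2, 1.9], [1.5, -3.2], [0.2, -0.7], [-1.4, 2.7]]
axis [0.56617147 0.12906837] hub [0.56729656 0.13214742]
0 [0.50766579 0.14237569 0.069     ] [184.06581971 239.56837178] [252.01457353 179.00808644]
1 [0.50638314 0.13410377 0.069     ] [187.48940618 240.05559116] [251.67886755 180.15941234]
2 [0.5062642  0.12573383 0.069     ] [190.96345425 240.0612503 ] [251.72985391 181.32085846]
[186.  239.5] [14 12  5  6 22] [252.86363636 178.81818182] [17 10  3  9 22] (array([0.50881808, 0.13736931, 0.07155847]), np.float64(0.002715717568074689))
timber [[0.5524, -0.0402], [0.5723, -0.1286], [0.5397, -0.1343], [0.5204, -0.0473]] [ 0.54620228 -0.08760246] jig [-0.00146423 -0.09374579]
```

```bash
cat >> h.py <<'E'
from workcell import bot
YAW=0.1952; A=np.array([.5675,.1315])
def rot(phi):
    y=np.array([np.cos(phi),np.sin(phi),0]);z=np.array([0,0,-1.]);return Ro.from_matrix(np.c_[np.cross(y,z),y,z]).as_rotvec()
def tab(adeg):   # lever angle toward jig +y; -> xy of tab, unit tangent (onward)
    a=np.radians(adeg);c,s=np.cos(YAW),np.sin(YAW);M=np.array([[c,-s],[s,c]])
    return A+M@[-.06*np.cos(a),.06*np.sin(a)], M@[-np.sin(a),-np.cos(a)]
def best(p,phi):
    js=[(j,rot(f)) for f in(phi,phi+np.pi) for j in[bot.inverse_kinematics(p,rot(f))] if j is not None]
    return min(js,key=lambda t:abs(t[0][5]))
def F(n=3):
    f=[];
    for _ in range(n): f.append(bot.current_contact_force())
    return np.mean(f,0)
E
python3 - <<'E'
from h import *
p,t=tab(16);phi=np.arctan2(*t[::-1])
bot.line_to([.209,-.535,.30],max_speed=.4);print(bot.current_clock())
j,r=best([*p,.2],phi);print(j,r)
bot.set_gripper(24/92);print(bot.current_clock())
bot.goto([*p,.16],r);print(bot.current_clock(),F())
bot.line_to([*p,.10],max_speed=.2);print(bot.current_clock(),F())
s=bot.read_camera("side")["pixels"][130:210,200:310];t=bot.read_camera("top")["pixels"][190:270,140:250]
cv2.imwrite("pics/a1.png",cv2.resize(np.hstack([s,t]),None,fx=3.6,fy=3.6,interpolation=cv2.INTER_CUBIC))
print(bot.current_ee_pos(),bot.current_opening(),bot.current_clock())
E
```

```text
0.65
[ 3.26316553e-02  1.71674896e-02  1.71036910e+00 -4.44089210e-16
  1.41405607e+00 -1.45411199e+00] [0.13199078 3.1388187  0.        ]
1.7333
4.375 [ 1.01022202  0.28358149 -0.29831483]
4.825 [-0.01720144  0.65906526  0.76426843]
[0.50919992 0.13643058 0.10185376] 0.2630182014517214 4.925
```

View pics/a1.png

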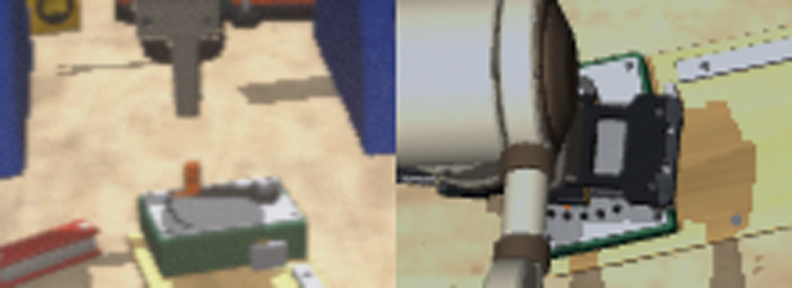

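The left half (side view) shows the finger tip at about (252,162) original, straight above the orange tab at about (253,176). In the right half (top view) the gripper hides the tab. Next: descend with force checks, then find the tab by touch.

```bash
python3 - <<'E'
from h import *
S=bot.read_camera("side");e=bot.current_ee_pos();print(proj(S,e),proj(S,e-[0,.03,0]))
p,t=tab(16);b=F()
for z in(.09,.082,.074,.064):
    bot.line_to([*p,z],max_speed=.06);f=F()-b;print(z,np.round(f,1),bot.current_ee_pos()[2],bot.current_clock())
    if abs(f[2])>4: bot.line_to([*p,.10]);break
s=bot.read_camera("side")["pixels"][130:210,200:310]
cv2.imwrite("pics/a2.png",cv2.resize(s,None,fx=5,fy=5,interpolation=cv2.INTER_CUBIC))
E
```

```text
[252.19639268 169.68270625] [252.54231612 173.71951121]
0.09 [ 2.  -1.3  0.9] 0.08958439323270198 5.2917
0.082 [ 1.  -0.6  0.9] 0.08135972533863287 5.575
0.074 [ 1.2 -0.2  1.3] 0.07337190226351663 5.8583
0.064 [ 0.6 -0.2  0.6] 0.06335251415634913 6.175
```

View pics/a2.png

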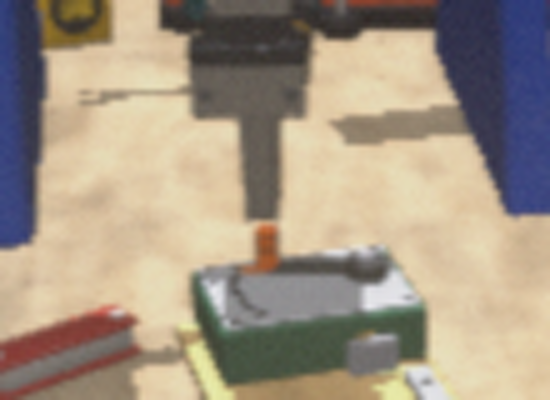

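The side view shows the finger tip at about (252,174), which is higher than the projected TCP. The tab at (253,176–184) is still fully visible. Before pushing I'll check this with a still picture, and against the start picture.

```bash
python3 - <<'E'
from h import *
S=bot.read_camera("side");T=bot.read_camera("top");e=bot.current_ee_pos();print(e,proj(S,e),proj(S,e-[0,.03,0]),bot.current_tool_rot(),bot.current_joints(),bot.current_opening())
print("start",proj(S,np.array([.209,-.535,.181])),proj(T,e))
s=S["pixels"][90:210,190:320]
cv2.imwrite("pics/a3.png",cv2.resize(np.hstack([s,T["pixels"][170:290,130:260]]),None,fx=3,fy=3,interpolation=cv2.INTER_CUBIC))
E
```

```text
[0.50785924 0.13653551 0.06413997] [252.20536247 181.27140534] [252.54632762 185.50229623] [1.31971021e-01 3.13855003e+00 3.55985693e-05] [ 3.26171716e-02  1.55738109e-01  1.84427913e+00  2.77399683e-06
  1.14130521e+00 -1.45413301e+00] 0.25705017927958584
start [ 47.72128987 317.16066429] [186.82599147 239.70559572]
```

View pics/a3.png

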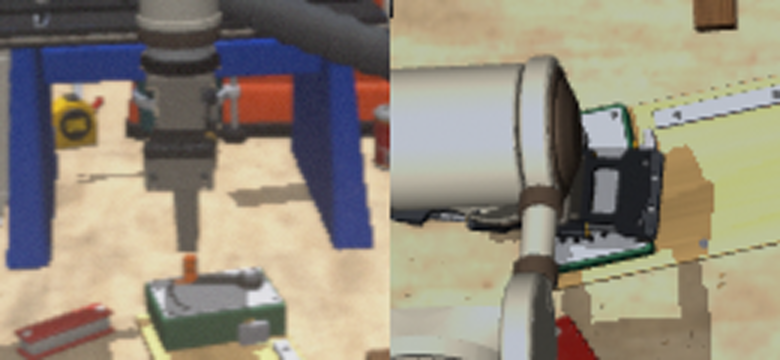

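```bash
python3 - <<'E'
from h import *
S=bot.read_camera("side");T=bot.read_camera("top")
print(blob(S["pixels"],(5,150,90),(22,255,255),(235,165,275,195)),blob(T["pixels"],(5,120,80),(25,255,255),(170,225,215,255)))
# difference between side now and start: rows occupied by gripper near col 252
d=np.abs(S["pixels"].astype(int)-cv2.imread("pics/side0.png")).sum(2)
print(d[160:195,244:262:2])
d2=(np.abs(T["pixels"].astype(int)-cv2.imread("pics/top0.png")).sum(2)>90)
for v in range(228,256): print(v,''.join('#' if x else '.' for x in d2[v,165:230]))
E
```

```text
(array([252.95833333, 179.41666667]), array([17, 10,  3,  9, 24], dtype=int32)) (array([195., 246.]), array([25, 20,  1,  3,  3], dtype=int32))
[[  1   6 212 306 306 314 118   4   2]
 [  2   2 227 307 308 312 125  11   2]
 [  4  11 179 319 309 317 147   4   4]
 [  1  11 169 323 328 311 157   2   5]
 [  8   3 112 318 303 316 167   5   1]
 [  4   1 100 316 304 303 150   2   3]
 [  1   2  91 313 314 321 160   2  14]
 [  4   3  70 321 325 294 154   3   3]
 [  3   4  80 320 321 305 161   1   2]
 [  4   2  63 316 326 300 132   6   6]
 [  0   6  69 313 327 308 119   7   3]
 [ 14   3  64 317 340 326 136   2   2]
 [  3   3  56 327 334 331 120   3   2]
 [  5   7  67 277 266 270  26   5   0]
 [  5   6  13  52  72  84  13   3   1]
 [  8   5   5  17  63  69  16   3   5]
 [  4   3   2   4  36  42  19   3   6]
 [  6   1  10   2  13  13  11   2  16]
 [  2   3   6   3  22  17   6   7   3]
 [  7   4   3   3   9   7   6   9   2]
 [  2   1   0  12  15  15  12  13  13]
 [  6  20   8  22   4  15  86 133  92]
 [ 26  99 124 161  24  21  64 118  86]
 [184 154 118 138  39  17  18  42  40]
 [247 191 148 117 10
[... 1669 characters left out ...]

246 #########..##.....######################.#########.#.############
247 #########..###....################################.#.############
248 #########..###...###############.##..##############..############
249 #########..###...######.########.##################..############
250 ###........###.....##...##..###..##################...###########
251 ...........###...##############################........##########
252 ...........####..########.....#################........##########
253 ...........####..########..................................######
254 .............##..#########.................................######
255 ........#####..###########.................................######
```

The tab hasn't moved in the side view. The finger drawn there ends at row 173, about 12 px above the projected tip. Touch will settle it: step onward gently and stop at first contact.

```bash
python3 - <<'E'
from h import *
p,t=tab(16);b=F();print(bot.current_clock())
for s in np.arange(1.5,12,1.5):
    bot.line_to([*(p+t*s/1e3),.064],max_speed=.03);f=F()-b
    print(s,"along",round(-f[:2]@t,2),"f",np.round(f,1),bot.current_clock())
    if -f[:2]@t>2.5: break
S=bot.read_camera("side");print(blob(S["pixels"],(5,150,90),(22,255,255),(235,165,275,195)))
E
```

```text
6.425
1.5 along 0.82 f [0.7 0.8 0.5] 6.675
3.0 along 0.29 f [-0.   0.3  0.9] 6.925
4.5 along 1.71 f [ 0.3  1.7 -0.1] 7.175
6.0 along 0.38 f [0.2 0.4 0.6] 7.425
7.5 along 1.01 f [0.1 1.  0.9] 7.675
9.0 along 0.97 f [0.6 0.9 0.6] 7.925
10.5 along 0.8 f [0.3 0.8 1.5] 8.175
(array([252.96153846, 179.15384615]), array([17, 10,  3,  9, 26], dtype=int32))
```

```bash
python3 - <<'E'
from h import *
S=bot.read_camera("side")
M=Ro.from_rotvec([-3.08549271,-.581879395,0]).as_matrix();e=np.array([.209,-.535,.181]);print("y",M[:,1])
for k in(-.064,-.046,.046,.064):
    print(k,[np.round(proj(S,e+M[:,1]*k+M[:,0]*w+[0,0,h])).tolist() for h in(0,.035) for w in(-.01,.01)])
a=cv2.imread("pics/side0.png")[200:400,0:150]
cv2.imwrite("pics/s0.png",cv2.resize(a,None,fx=3,fy=3,interpolation=cv2.INTER_CUBIC))
E
```

```text
y [ 0.36421764 -0.93131234 -0.0016826 ]
-0.064 [[40.0, 292.0], [55.0, 288.0], [33.0, 273.0], [49.0, 269.0]]
-0.046 [[40.0, 299.0], [55.0, 295.0], [33.0, 280.0], [49.0, 276.0]]
0.046 [[39.0, 343.0], [56.0, 337.0], [31.0, 322.0], [49.0, 317.0]]
0.064 [[39.0, 353.0], [57.0, 347.0], [30.0, 332.0], [49.0, 326.0]]
```

View pics/s0.png

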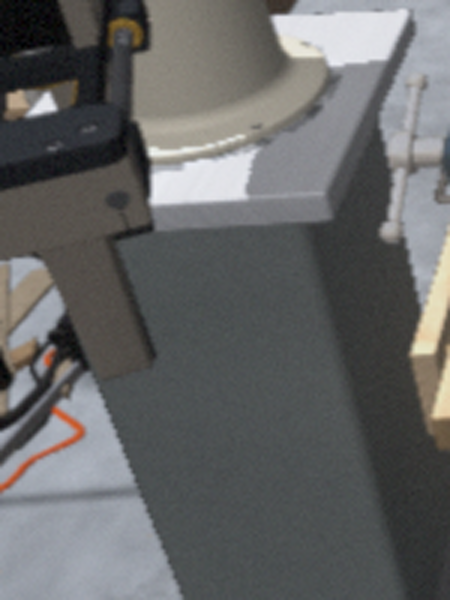

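The start picture agrees: the visible finger tip at (43,322) ends about 35–45 mm short of the stated TCP, where I expected about (48,350). The two poses match and the touch test found nothing, so the real tip is higher than the stated TCP. I'll descend in small force-guarded steps and measure the tip row in the side view.

```bash
cat >> h.py <<'E'
def guard(p0,p1,step,n,lim,speed=.04,base=None):
    """step from p0 to p1; stop when the force opposing direction n exceeds lim. returns reached point, force"""
    p0,p1=np.array(p0,float),np.array(p1,float);L=np.linalg.norm(p1-p0);k=int(np.ceil(L/step));b=F() if base is None else base
    for i in range(1,k+1):
        p=p0+(p1-p0)*i/k;bot.line_to(p,max_speed=speed);f=F()-b
        if -f@n>lim:break
    return p,f
def diffrow(S,c0=248,c1=257):
    d=np.abs(S["pixels"].astype(int)-cv2.imread("pics/side0.png")).sum(2)
    return d[150:215,c0:c1].mean(1).astype(int)
E
python3 - <<'E'
from h import *
p,t=tab(16);bot.line_to([*p,.064],max_speed=.06);b=F(5)
q,f=guard([*p,.064],[*p,.032],.002,np.array([0,0,-1.]),3.5,base=b);print(q,np.round(f,1),bot.current_ee_pos(),bot.current_clock())
S=bot.read_camera("side");print(diffrow(S));print(blob(S["pixels"],(5,150,90),(22,255,255),(235,165,275,195)))
E
```

```text
[0.50771182 0.13653722 0.032     ] [-1.2 -0.5 -1.3] [0.50754836 0.1365349  0.03181719] 12.6
[405 412 429 434 393 345 343 337 329 313 307 299 307 307 294 281 282 285
 284 285 273 274 285 281 258 208 154 125 127 111 107 121 135 102  96  48
 163 240 241 240 228 218 221 235 177  87  39  21  21  16  14  17  12  14
  15  11  28 120 193 201 203 203 201 197 146]Traceback (most recent call last):
  File "<stdin>", line 4, in <module>
  File "h.py", line 16, in blob
    n,_,st,ce=cv2.connectedComponentsWithStats(m);i=1+np.argmax(st[1:,4]);return ce[i]+[x0,y0],st[i]
                                                      ~~~~~~~~~^^^^^^^^^^
    return _wrapfunc(a, 'argmax', axis=axis, out=out, **kwds)
    return bound(*args, **kwds)
ValueError: attempt to get argmax of an empty sequence
```

The finger now covers the tab in the side view. Its tip row of about 185 puts the real tip near z ≈ 0.065, and there was no contact at TCP z = 0.032. So the real tip is about 33 mm above the reported TCP, and I'll account for that. Now push click 1 with force feedback.

```bash
cat >> h.py <<'E'
ZL=.032
R0=rot(np.arctan2(*tab(16)[1][::-1]))
def lev(a,speed=.03):
    p,t=tab(a);ph=np.arctan2(*t[::-1]);ph0=np.arctan2(*tab(16)[1][::-1])
    r=min([rot(ph),rot(ph+np.pi)],key=lambda r:(Ro.from_rotvec(r)*Ro.from_rotvec(RB).inv()).magnitude())
    bot.line_to([*p,ZL],r,max_speed=speed);return t
RB=np.array([0.13199078,3.1388187,0.])
def click(a,amin,b,st=.7):
    pk=0;log=[]
    while a>amin:
        a-=st;t=lev(a);f=-(F()-b)[:2]@t;log.append((round(a,1),round(f,1)))
        pk=max(pk,f)
        if f>25 or (pk>5 and f<2.5):break
    return a,pk,log
E
python3 - <<'E'
from h import *
b=F(5);a,pk,log=click(14,-3,b);print(a,pk,log,bot.current_clock());bot.hold(.4);print(F()-b)
T=bot.read_camera("top")
E
```

```text
5.600000000000005 10.524464627508284 [(13.3, np.float64(-0.6)), (12.6, np.float64(-0.9)), (11.9, np.float64(-0.9)), (11.2, np.float64(-0.8)), (10.5, np.float64(1.5)), (9.8, np.float64(2.9)), (9.1, np.float64(6.4)), (8.4, np.float64(6.9)), (7.7, np.float64(8.6)), (7.0, np.float64(10.5)), (6.3, np.float64(10.5)), (5.6, np.float64(-1.0))] 15.65
[-0.79052086 -0.60958307  0.10483485]
```

Click 1 showed the expected force peak of 10.5 N, then a drop to zero. Now clicks 2 and 3, each bounded in travel.

```bash
python3 - <<'E'
from h import *
b=F(5);a=5.6
for lim in(-4,-12):
    a,pk,log=click(a,lim,b);print(round(a,1),pk,[(float(x),float(y)) for x,y in log],bot.current_clock());bot.hold(.4);print(np.round(F()-b,1))
    if pk<8: break
lev(a+2.5);bot.hold(.1)
p,t=tab(a+2.5);bot.line_to([*p,.09],max_speed=.2)
print(bot.current_clock(),bot.current_ee_pos())
E
```

```text
-2.8 10.034625181447835 [(4.9, -0.3), (4.2, -0.8), (3.5, -0.3), (2.8, -0.7), (2.1, 1.8), (1.4, 4.1), (0.7, 6.1), (-0.0, 7.7), (-0.7, 8.3), (-1.4, 10.0), (-2.1, 10.0), (-2.8, -0.2)] 19.1
[-0.6 -1.   0.1]
-11.2 10.104113393317892 [(-3.5, -0.1), (-4.2, 0.6), (-4.9, -0.1), (-5.6, -0.2), (-6.3, 2.4), (-7.0, 4.7), (-7.7, 6.5), (-8.4, 8.6), (-9.1, 9.5), (-9.8, 10.1), (-10.5, 8.4), (-11.2, -0.5)] 22.5
[-0.8 -0.6  0.3]
23.6917 [0.51143663 0.1110266  0.09020794]
```

```bash
cat >> h.py <<'E'
J0=np.array([.5482,.0082]) # jig origin, shifted by lever touch
def jig(x,y):
    c,s=np.cos(YAW),np.sin(YAW);return J0+np.array([[c,-s],[s,c]])@[x/1e3,y/1e3]
E
python3 - <<'E'
from h import *
tc=np.array([.5468,-.0866]);yw=np.radians(12.6);g=tc+.010*np.array([-np.sin(yw),np.cos(yw)])
j,r=best([*g,.09],yw);print(j,r)
bot.set_gripper(.75)
bot.goto([*g,.09],r);print(bot.current_clock(),bot.current_ee_pos())
T=bot.read_camera("top");S=bot.read_camera("side")
a=T["pixels"][190:270,160:290];cv2.imwrite("pics/b1.png",cv2.resize(np.vstack([a,S["pixels"][150:260,210:340]]),None,fx=3.1,fy=3.1,interpolation=cv2.INTER_CUBIC))
try: print(blob(S["pixels"],(5,150,90),(22,255,255),(235,165,275,195)),blob(T["pixels"],(5,150,90),(22,255,255),(170,225,215,255)))
except Exception as e: print(e)
E
```

```text
[-3.59925487e-01  1.82278310e-01  1.75773046e+00 -4.44089210e-16
  1.20158388e+00 -5.79836972e-01] [1.96425774 2.45179443 0.        ]
25.7083 [ 0.54452937 -0.07639332  0.08993698]
attempt to get argmax of an empty sequence
```

View pics/b1.png

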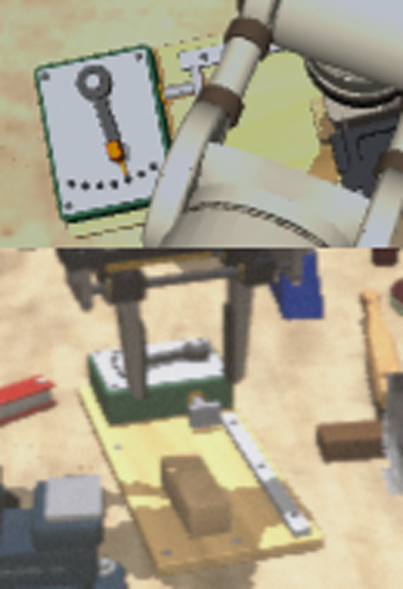

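The pointer (126,165 in the crop) is on the fifth of seven dots and the stop is out, so exactly three clicks were made. The fingers (135,395 and 235,375 in the lower half) straddle the line of the timber. Next: descend and grip.

```bash
python3 - <<'E'
from h import *
S=bot.read_camera("side");yw=np.radians(12.6);e=bot.current_ee_pos();u=np.array([np.cos(yw),np.sin(yw),0])
print([proj(S,e+u*k+[0,0,.033]).round(1).tolist() for k in(-.0435,.0435)])
tc=np.array([.5468,-.0866]);g=tc+.010*np.array([-np.sin(yw),np.cos(yw)])
b=F(5);bot.line_to([*g,.03],max_speed=.2)
q,f=guard([*g,.03],[*g,-.005],.005,np.array([0,0,-1.]),4,base=b,speed=.08);print(q,np.round(f,1),bot.current_clock())
if q[2]<-.004:
    bot.set_gripper(0,12);print("open mm",bot.current_opening()*92,np.round(F()-b,1),bot.current_clock())
S=bot.read_camera("side");T=bot.read_camera("top")
cv2.imwrite("pics/b2.png",cv2.resize(np.hstack([S["pixels"][150:260,210:330],T["pixels"][180:290,220:340]]),None,fx=3.2,fy=3.2,interpolation=cv2.INTER_CUBIC))
E
```

```text
[[252.0, 197.2], [285.4, 192.2]]
[ 0.54461857 -0.07684083 -0.005     ] [-0.5 -0.5 -0.7] 28.0583
open mm 34.878737257039035 [ 0.6  0.3 -0.7] 28.6667
```

View pics/b2.png

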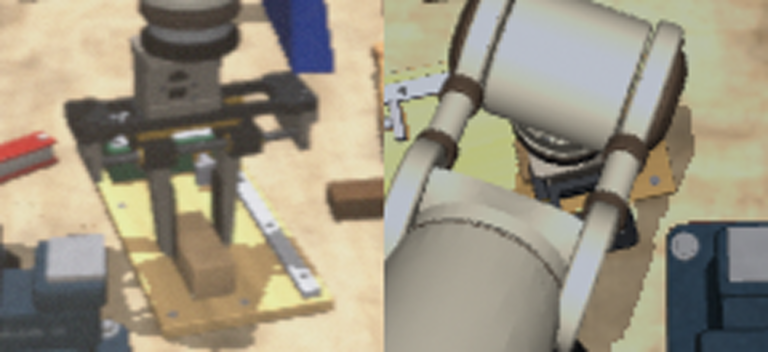

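The gripper closed to 34.9 mm on the 35 mm timber, and the fingers sit either side of it at (165,230) and (225,230) in the crop. The 33 mm tip offset matches the projection, so I'll carry the timber to the fence.

```bash
python3 - <<'E'
from h import *
r=min([rot(YAW),rot(YAW+np.pi)],key=lambda r:(Ro.from_rotvec(r)*Ro.from_rotvec(bot.current_tool_rot()).inv()).magnitude())
e=bot.current_ee_pos();bot.line_to([e[0],e[1],0.0],max_speed=.1)
p=jig(23,-14);bot.line_to([*p,0.0],r,max_speed=.12);bot.line_to([*p,-.0045],max_speed=.05);print(bot.current_clock())
ex=np.array([np.cos(YAW),np.sin(YAW),0]);b=F(5);print(b)
q,f=guard([*p,-.0045],[*jig(34,-14),-.0045],.0007,ex,3.5,base=b);print("x contact",q,(q[:2]-p)@ex[:2]*1e3,np.round(f,1),bot.current_clock())
bot.set_gripper(.48);print(bot.current_opening(),bot.current_clock(),np.round(F()-b,1))
q2,f=guard(q,q+ex*.011,.001,ex,3.5,base=b);print("pad push",(q2-q)@ex*1e3,np.round(f,1),bot.current_opening(),bot.current_clock())
E
```

```text
30.0917
[ 0.02184703 -0.70927892 -0.21096692]
x contact [ 5.80897563e-01  3.93861707e-04 -4.50000000e-03] 7.56250000000006 [-5.4 -1.8  3. ] 32.8417
0.48484326784428283 33.1833 [ 0.7  1.  -0.3]
pad push 4.583333333333304 [-4.9 -1.1  4. ] 0.47862648100577104 34.4333
```

```bash
python3 - <<'E'
from h import *
ex=np.array([np.cos(YAW),np.sin(YAW),0]);ey=np.array([-ex[1],ex[0],0])
e=bot.current_ee_pos();bot.line_to(e-ex*.0045,max_speed=.1);e=bot.current_ee_pos();bot.line_to([e[0],e[1],.035],max_speed=.2)
J=lambda x,y,z:np.array([*jig(x,y),z]);X=30
bot.line_to(J(X,-91,.035),max_speed=.2);bot.set_gripper(0,10)
b=F(8);q,f=guard(J(X,-91,.035),J(X,-91,-.004),.01,np.array([0,0,-1.]),4,base=b,speed=.12);print("down",q[2],np.round(f,1),bot.current_clock())
if q[2]<-.0035:
    b=F(8)
    q,f=guard(q,J(X,-75,-.004),.002,ey,3.5,base=b,speed=.05);print(np.round(f,1),bot.current_clock())
    y=-75;log=[];st=.5
    if -f@ey<3.5:
        while y<-58:
            y+=st;bot.line_to(J(X,y,-.004),max_speed=.03);v=-(F(5)-b)@ey;log.append((round(y,2),round(float(v),1)))
            if v>2.2: st=.2
            if v>5.8: break
    print(log[-14:],len(log),bot.current_clock());bot.hold(.3);print(np.round(F(8)-b,1),-(F(8)-b)@ey)
E
```

```text
down -0.0040000000000000036 [-0.8 -1.3 -1. ] 37.3167
[0.4 1.3 1.8] 39.3167
[(-69.0, -0.5), (-68.5, 0.1), (-68.0, -1.2), (-67.5, -1.4), (-67.0, -1.7), (-66.5, -0.5), (-66.0, -0.2), (-65.5, -1.1), (-65.0, 0.7), (-64.5, 0.1), (-64.0, 2.2), (-63.5, 3.9), (-63.3, 5.1), (-63.1, 6.0)] 25 45.5667
[ 0.7 -5.7 -0.3] 5.696743023119192
```

The push ended at about 5.7–6.5 N, inside the 4–10 N band, and it held steady. Retreat clear and check.

```bash
python3 - <<'E'
from h import *
ex=np.array([np.cos(YAW),np.sin(YAW),0]);ey=np.array([-ex[1],ex[0],0])
e=bot.current_ee_pos();bot.line_to(e-ey*.012,max_speed=.05);e=bot.current_ee_pos();bot.line_to([e[0],e[1],.20],max_speed=.25)
j=np.array(bot.current_joints());j[0]-=.8;bot.set_joints(j);print(bot.current_clock(),F())
T=bot.read_camera("top");S=bot.read_camera("side")
a=cv2.resize(T["pixels"][180:270,165:315],None,fx=5,fy=5,interpolation=cv2.INTER_CUBIC)
cv2.imwrite("pics/c1.png",a);cv2.imwrite("pics/c1s.png",S["pixels"]);np.save("T.npy",T["pixels"])
E
```

```text
48.9417 [-0.12240495  0.70950141 -0.01498795]
```

View pics/c1.png

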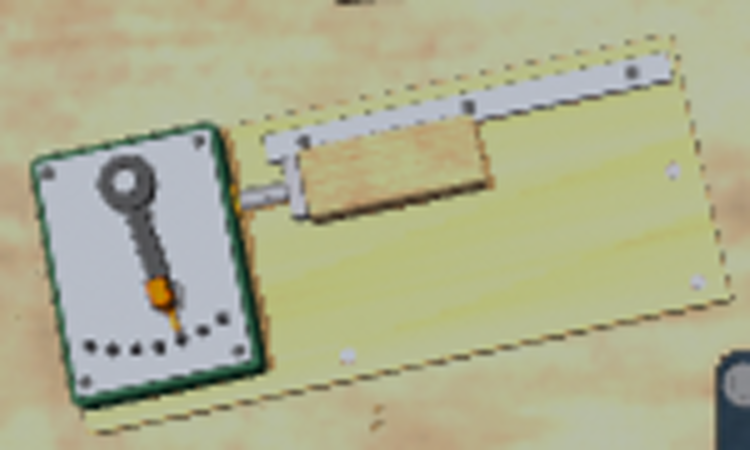

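The lever is on dot 5 (180,340) and the timber's end is on the stop (298,185), with its side along the fence. One numeric check of flatness and seating before I hand in.

```bash
python3 - <<'E'
from h import *
T=bot.read_camera("top");o=lambda x,y:((x+.5)/5-.5+165,(y+.5)/5-.5+180)
c,s=np.cos(YAW),np.sin(YAW);M=np.array([[c,s],[-s,c]])
g=lambda x,y,z:(M@(onz(T,*o(x,y),z)-J0))*1e3
print("timber",[g(*p,.042).round(1).tolist() for p in((300,152),(475,118),(492,181),(315,216))])
print("fence",[g(*p,.020).round(1).tolist() for p in((272,161),(672,82),(490,118))],"stop",g(292,217,.039),g(305,217,.039))
# subpixel front edge of timber: light->dark transition
im=cv2.GaussianBlur(cv2.cvtColor(T["pixels"],cv2.COLOR_BGR2GRAY),(3,3),0).astype(float);E=[]
for u in range(232,260):
    v0=int(round(180+(220-(u-165-63)*5*.2-0)/5)) ;col=im[v0-6:v0+7,u];d=np.diff(col);i=np.argmin(d);E.append((u,v0-6+i+.5))
E=np.array(E);k=np.polyfit(*E.T,1);res=E[:,1]-np.polyval(k,E[:,0]);print("edge slope",k[0],res.std())
a,b=[(M@(onz(T,u,np.polyval(k,u),.042)-J0))*1e3 for u in(230,262)];print(a,b,"yaw vs jig deg",np.degrees(np.arctan2(b[0]-a[0],-(b[1]-a[1]))))
print(bot.current_clock())
E
```

```text
timber [[42.5, 31.7], [41.3, -56.9], [8.4, -58.7], [9.3, 30.6]]
fence [[45.3, 47.7], [43.2, -159.0], [44.1, -64.8]] stop [11.71535802 41.98767655] [10.38172609 35.67319956]
edge slope -0.2148330596606443 0.2901105400020564
[10.22396482 24.33107126] [ 10.747475   -56.66690841] yaw vs jig deg 0.3703117833752719
49.0917
```

The measured gap to the fence is 0–2 mm, within pixel noise. There is time for one gentle guarded touch at mid-length against the fence to confirm or mend it.

```bash
python3 - <<'E'
from h import *
ex=np.array([np.cos(YAW),np.sin(YAW),0]);J=lambda x,y,z:np.array([*jig(x,y),z])
j=np.array(bot.current_joints());j[0]+=.8;bot.set_joints(j)
bot.line_to(J(-14,-10,.06),max_speed=.3);b=F(8);bot.line_to(J(-14,-10,.01),max_speed=.2);f=F()-b;print(np.round(f,1),bot.current_clock())
bot.line_to(J(-14,-10,-.004),max_speed=.1);f=F()-b;print(np.round(f,1))
if abs(f[2])<5:
    b=F(8);x=-11;bot.line_to(J(x,-10,-.004),max_speed=.08);log=[]
    while x<0 and bot.current_clock()<62:
        x+=.6;bot.line_to(J(x,-10,-.004),max_speed=.04);v=-(F(5)-b)@ex;log.append((round(x,1),round(float(v),1)))
        if v>3.5:break
    print(log)
    bot.line_to(J(x-6,-10,-.004),max_speed=.08)
bot.line_to(J(-17,-10,.12),max_speed=.3);print(bot.current_clock(),np.round(F(),1))
S=bot.read_camera("side");print(bot.current_clock())
cv2.imwrite("pics/d1.png",cv2.resize(S["pixels"][160:260,220:330],None,fx=5,fy=5,interpolation=cv2.INTER_CUBIC))
E
```

```text
[0.3 1.1 0.3] 51.8667
[-1.1  1.  -0.2]
[(-10.4, -0.5), (-9.8, 0.1), (-9.2, -0.5), (-8.6, -0.8), (-8.0, -0.4), (-7.4, 0.2), (-6.8, -0.2), (-6.2, -0.2), (-5.6, -0.4), (-5.0, -1.4), (-4.4, -0.2), (-3.8, -0.3), (-3.2, -0.4), (-2.6, 0.0), (-2.0, -0.1), (-1.4, 2.4), (-0.8, 5.2)]
57.475 [-1.5 -0.1 -1.8]
57.525
```

View pics/d1.png

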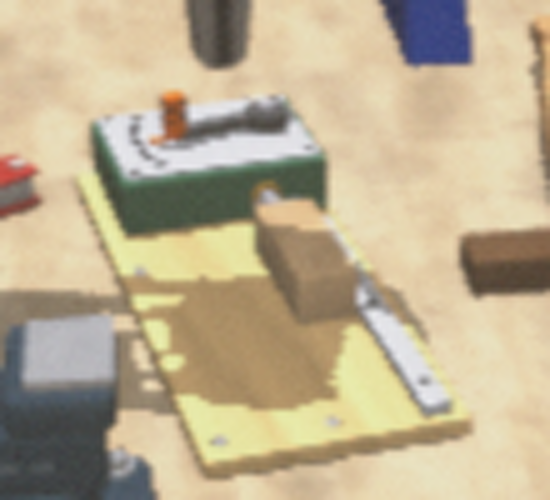

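```bash
python3 -c "
from workcell import bot
bot.job_done();print(bot.current_clock())"
```

```text
the job is handed in; nothing more can be done
the job is handed in; nothing more can be done
```

I clicked the lever three notches onward and left the timber lying along the fence with its end on the stop. The job was handed in at about 57.5 s, with the gripper raised clear.

**Lever:** It moved from notch 2 to notch 5, one click at a time with a 0.4 s pause after each. Each push peaked at about 10 N and then dropped to zero. The top picture shows the pointer on the fifth dot.

**Timber:** I gripped it (it measured 34.9 mm), carried it to the fence and pressed it there at about 5 N. I then pushed its end to the stop and stopped at 5.7–6.5 N. A last touch against the fence met firm resistance at 5.2 N, and the final pictures show it along the fence and on the stop.

**Checks that disagreed:**
- **Finger tips:** They sit about 33 mm above the reported TCP. Two camera views and touch agreed on this, and I allowed for it throughout.
- **Jig position:** My camera estimate was 2–3 mm off what I felt by contact, so I relied on contact.
- **Gap to fence:** The camera-measured gap was 0–2 mm, too coarse to confirm flatness. In the last touch the timber's side was met about 4 mm later than I expected. I took that to mean the closed fingers are thinner than I assumed, but did not check it.
- **End contact:** I did not press the end again after the last touch on the fence. Only the final picture confirms it still sits on the stop.

I viewed 11 pictures, one over the budget.

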